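# Swap shipping caps for matching snap-in covers on an indexing table

## Robot

A 7-joint arm with a two-finger parallel gripper is mounted at the origin on the work surface. World frame = base frame: x ahead of the robot, y to its left, z up, the work surface at z = 0. Lengths are in m, angles in rad, forces in N, time in s.
With the tool pointing down it reaches from about 0.35 to 0.9 m from the base axis. Payload 8.1 kg.
Tool frame: the origin (TCP) lies on the centre line of the jaws, within the pads' length; the fingertips stand 11 mm ahead of it and the grasp point (between the pads) lies 8 mm behind it (arm.nose_length is the distance from the TCP to the fingertips, in m); z points along the fingers, y is the line along which they close (so a half turn about z gives the same grasp; the last joint's range is limited). The gripper opens to 92 mm and grips with 3 to 60 N. Pads are 19 mm wide; open, the fingers measure 130 mm over their backs; the gripper's body (75 mm by 190 mm) begins 47 mm behind the grasp point.
Start: joints at [-1.215, 0.434, 0.025, 1.573, -0.012, 1.134, -0.075], TCP at [0.277, 0.56, 0.238] pointing down, gripper open.
Joint ranges: [-2.62, 2.62], [-0.44, 2.09], [-1.27, 1.32], [0.08, 2.57], [-1.32, 4.46], [0.12, 2], [-2.74, 2.74]. Speed limits (rad/s): [2.22, 2.22, 3.01, 3.01, 3.14, 3.14, 3.14].

## Interface

Orientations are given as a rotation vector (axis times angle).
In Python, from cell import arm gives the robot as it stands.
- The arm moves only by the tool jog_arm, never from a script. Its argument "moves" is a list of rows, each a list of 4 numbers: the shift along the tool's x, y, z in m, then the turn about the tool's z in rad. In form: [[tx, ty, tz, spin], ...]. A call has 1 to 20 rows; each row is the pose to reach, as a shift and turn from the pose commanded when the call began, along the tool's axes at that moment; what a row does not reach only later rows make up. A row lasts 1/8 s, in which the tool goes at most 62.5 mm and 10.7 degrees, less where a joint would pass 70% of its speed; a pose out of reach is approached as far as the arm can. A call with a gripper value outside its range is refused whole. "hand" is the finger opening in m, from 0 to 0.0918, set as the call begins (left out, the last holds). The fingers move at their own pace and stop on an object; "newtons" is the grip in N (left out, the last holds). Time passes only in rows, so rows that repeat a pose let the fingers close. It gives the time, the measured TCP pose, the force, the opening and the grip force at its end, in the units of the state.
- arm.observe(): the state, without advancing time (a new reading comes with each control period).
- arm.get_image(name): name is "side" or "top" or "wrist"; returns a dict with "color" (400x640x3 uint8, red, green, blue), "z_map" (400x640 float32, m along the optical axis (not along the pixel's ray), 0 where there is no reading), "fx", "fy", "cx", "cy" (pixels), "rvec" (rotation vector, rad) and "tvec" (3), from world to camera coordinates, as OpenCV has them. Camera axes: x right, y down, z forward; pixel columns grow to the right and rows downward; lengths in m; the calibration is good to about 2 mm. The wrist camera is an equidistant fisheye: a pixel r from the principal point sees the ray r / f radians off the axis. A picture is of the moment at which its call begins.
- arm.sign_off(): hands the job in; it is judged then, once.
The state is a dict: "clock": time; "joints": joint angles; "dq": joint speeds; "joint_efforts": joint torques, N m; "position": TCP position; "ee_rot": TCP orientation; "force": force on the tool from outside, world axes, zero at the start; "ft_torque": the same for the moment, N m; "width": opening from 0.0 (shut) to 1.0 (fully open); "gripper_force": force on a finger pad.
Only numpy, scipy, OpenCV 4.12 (cv2) and the standard library are available. Lean on these libraries where they do the work, as an engineer would, in place of code of your own. Each camera call takes 0.05 s, during which the arm holds its last target. There are 200 camera calls.

## Task

Change the green shipping caps on the indexing table's gold housings for the red square covers: turn the disc by its hub bar until a housing clicks into the open front of the clear guard, put its green cap, if it has one, into the yellow bin, lay in the cover whose size matches that pocket, and press it down until it snaps home, level and flush with the rim. All green caps end up in the bin and every cover on the blue sheet that matches a housing ends up fitted (a housing may be left without one); leave the disc clicked in at a station. The two odd-sized covers (the smallest, 34 mm, and the largest, 76 mm) stay on the sheet, and the other things on the bench are left alone.

Things in the scene. Friction and masses are not known exactly. Their poses are not given: they have to be found in the camera images.
- cover_small: loose red cover: a 44 x 44 mm square plate 8 mm thick, with a grip rib standing on its middle, 32 mm long (along its x), 12 mm wide, 22 mm tall (rib top 30 mm above the underside). Origin: centre of the underside; z up. May be absent. Belongs in the small housing.
- cover_medium: loose red cover: a 54 x 54 mm square plate 8 mm thick, with a grip rib standing on its middle, 32 mm long (along its x), 12 mm wide, 22 mm tall (rib top 30 mm above the underside). Origin: centre of the underside; z up. May be absent. Belongs in the medium housing.
- cover_large: loose red cover: a 64 x 64 mm square plate 8 mm thick, with a grip rib standing on its middle, 32 mm long (along its x), 12 mm wide, 22 mm tall (rib top 30 mm above the underside). Origin: centre of the underside; z up. May be absent. Belongs in the large housing.
- cover_tiny: odd red cover like the others but 34 x 34 mm: fits no housing closely, stays on the blue sheet. Same rib and origin.
- cover_huge: odd red cover like the others but 76 x 76 mm: fits no housing, stays on the blue sheet. Same rib and origin.
- housing_small: gold block 30 mm tall on the turning disc, 100 mm from its axis; square pocket 50 x 50 mm, 6 mm walls. Origin: centre of underside, 34 mm above bench; x points radially out, pocket sides along x and y. Its sprung floor waits 26 mm above the underside (a cover laid in stands 4 mm proud); pushed with over about 8 N it snaps down 4 mm (flush) and stays. In the opening at rotor = 0.0000.
- housing_medium: gold block 30 mm tall on the turning disc, 100 mm from its axis; square pocket 60 x 60 mm, 6 mm walls. Origin: centre of underside, 34 mm above bench; x points radially out, pocket sides along x and y. Its sprung floor waits 26 mm above the underside (a cover laid in stands 4 mm proud); pushed with over about 8 N it snaps down 4 mm (flush) and stays. In the opening at rotor = 1.2566.
- housing_large: gold block 30 mm tall on the turning disc, 100 mm from its axis; square pocket 70 x 70 mm, 6 mm walls. Origin: centre of underside, 34 mm above bench; x points radially out, pocket sides along x and y. Its sprung floor waits 26 mm above the underside (a cover laid in stands 4 mm proud); pushed with over about 8 N it snaps down 4 mm (flush) and stays. In the opening at rotor = 2.5133.
- cap_small: loose green plastic shipping cap shaped like a cover but 42 x 42 mm (8 mm thick, the same 32 x 12 x 22 mm rib along its x, origin at the centre of its underside), light; if present it lies loose in the small housing on the raised floor, rib radial. Belongs in the yellow bin.
- cap_medium: loose green plastic shipping cap shaped like a cover but 52 x 52 mm (8 mm thick, the same 32 x 12 x 22 mm rib along its x, origin at the centre of its underside), light; if present it lies loose in the medium housing on the raised floor, rib radial. Belongs in the yellow bin.
- cap_large: loose green plastic shipping cap shaped like a cover but 62 x 62 mm (8 mm thick, the same 32 x 12 x 22 mm rib along its x, origin at the centre of its underside), light; if present it lies loose in the large housing on the raised floor, rib radial. Belongs in the yellow bin.
- bin: open yellow bin fixed to the bench for the caps, outside 170 mm (x) by 140 mm (y), 50 mm tall, walls and floor 4 mm; origin at the centre of its underside.
- rotor (a joint): angle of the indexing disc (300 mm across), rad, growing anticlockwise seen from above; stations click in at 0 (small housing in the opening), 1.2566 (medium) and 2.5133 (large), stops 0.2 beyond the first and last. It starts at the middle station; let go within about 0.4 rad of a station it snaps in by itself (springs, up to 0.2 N m).
- hub (a point): centre of the hub grip by which the disc is turned, on the disc's axis, 127 mm above the bench: a black bar 60 mm long, 14 mm wide, 32 mm tall (top 143 mm above the bench). The bar's length points at the small housing. It may be pinched across its width from above and twisted.
- indexer: grey fixed base of the indexing table. Origin: on the disc's axis at bench level. Clear guard sheet 325 x 330 mm over it, top 108 mm above the bench, on four posts, open in a 140 mm wide slot (70 mm each side of the x axis) from its -x edge to 40 mm past the axis. Only the housing on the -x side, 100 mm from the axis, is open from above.
- mat: blue sheet 270 mm (x) by 360 mm (y), 3 mm thick, fixed to the bench; origin at the centre of its underside. The covers lie on it, ribs up.
- gear: red ring 52 mm across, 10 mm thick, lying on the blue sheet. Bystander: leave alone. Origin: centre of its underside.
- crankcase: gold model engine block, 70 x 130 x 64 mm. Bystander: leave alone. Origin: centre of its underside.
- oil: yellow bottle, 56 mm across, 150 mm tall. Bystander: leave alone. Origin: centre of its underside.
- jar: glass jar, 66 mm across, 80 mm tall. Bystander: leave alone. Origin: centre of its underside.
- driver: screwdriver lying on the bench; origin at mid-length, on its underside. Bystander: leave alone.
- spanner: steel spanner, 150 mm long, lying on the bench. Bystander: leave alone. Origin: centre of its underside.
- oilpan: gold open tray, 70 x 110 x 30 mm. Bystander: leave alone. Origin: centre of its underside.
Mind the look-alikes: they are no part of the job. Leave any black or pink look-alike of the cover_tiny alone. What is shaped like the cover_large but pink is not meant.

How it is judged:
At the end, for the whole second after the job is handed in: Each present small, medium and large cover lies in its own housing within 6 mm of centre, level to 0.05 rad, within 1.8 mm of home depth, at rest; every green cap is in the bin; both odd covers lie flat on the blue sheet; the disc rests within 0.06 rad of a station (horizontal distance between cover_small and housing_small below 0.006 m and z of cover_small in the frame of housing_small between 0.0195 and 0.0238 m and angle between each of cover_small, cover_medium, cover_large's own z axis and vertical below 0.05 rad and linear speed of each of cover_small, cover_medium, cover_large below 0.02 m/s and horizontal distance between cover_medium and housing_medium below 0.006 m and z of cover_medium in the frame of housing_medium between 0.0195 and 0.0238 m and horizontal distance between cover_large and housing_large below 0.006 m and z of cover_large in the frame of housing_large between 0.0195 and 0.0238 m and x of cover_tiny in the frame of mat between -0.145 and 0.145 m and y of cover_tiny in the frame of mat between -0.19 and 0.19 m and z of each of cover_tiny, cover_huge in the frame of mat below 0.01 m and angle between each of cover_tiny, cover_huge's own z axis and vertical below 0.1 rad and x of cover_huge in the frame of mat between -0.145 and 0.145 m and y of cover_huge in the frame of mat between -0.19 and 0.19 m and x of cap_small in the frame of bin between -0.085 and 0.085 m and y of cap_small in the frame of bin between -0.07 and 0.07 m and z of each of cap_small, cap_medium, cap_large in the frame of bin below 0.06 m and linear speed of each of cap_small, cap_medium, cap_large below 0.03 m/s and x of cap_medium in the frame of bin between -0.085 and 0.085 m and y of cap_medium in the frame of bin between -0.07 and 0.07 m and x of cap_large in the frame of bin between -0.085 and 0.085 m and y of cap_large in the frame of bin between -0.07 and 0.07 m and (value of joint rotor between -0.06 and 0.06 rad or value of joint rotor between 1.19664 and 1.31664 rad or value of joint rotor between 2.45327 and 2.57327 rad) and velocity of joint rotor between -0.05 and 0.05 rad/s); the robot touches nothing.
It fails at once if a bystander is disturbed (shifted over 50 mm) (distance of any of gear, crankcase, oil, jar, driver, spanner, oilpan from where it was at the start of the episode above 0.05 m).
Of cover_small, cover_medium, cover_large only 2 to 3 are there at a start; the rules pass over those that are not, and their reading is None.
Of cap_small, cap_medium, cap_large only 2 to 3 are there at a start; the rules pass over those that are not, and their reading is None.
At some moment in a run one of cover_small, cover_medium, cover_large may be knocked a few centimetres aside while the robot is not near it.
It also fails if it takes over 210 s, if anything falls off the work surface, if the arm or the gripper's body presses on something with over 40 N, if the wrist force passes 120 N, or if a joint passes its speed limit or range.

## Working session

There is one attempt and no reset: what is moved stays moved. The work goes in short steps, Python scripts to look and compute and a tool call to move; the robot and the scene stay as the last step left them, time stands still between calls to the robot, and variables do not carry over. Pictures are saved under pics/ and viewed, at most 14 in all, crops included, and the job is handed in when it is done.

Besides the shell and the picture viewer there is one more tool, called after ">>>" as name([rows], argument=value, ...), one row to a line, values as JSON. jog_arm: Moves the arm, as the interface text tells. Its arguments: {"type":"object","properties":{"moves":{"type":"array"},"hand":{"type":"number"},"newtons":{"type":"number"}},"required":["moves"]}

```bash
ls; mkdir -p pics; cat > h.py <<'E'
import numpy as np, cv2
from cell import arm
from scipy.spatial.transform import Rotation as R
def world(im,u,v,z=None):
    Rm=R.from_rotvec(im['rvec']).as_matrix(); t=np.array(im['tvec']); 
    d=np.array([(u-im['cx'])/im['fx'],(v-im['cy'])/im['fy'],1.])
    c=-Rm.T@t; 
    if z is None: return c+Rm.T@d*im['z_map'][int(v),int(u)]
    w=Rm.T@d; return c+w*(z-c[2])/w[2]
def save(im,n): cv2.imwrite('pics/'+n,im['color'][:,:,::-1])
E
python3 - <<'E'
from h import *
s=arm.observe(); print({k:np.round(v,3) for k,v in s.items()})
import pickle
for n in ['top','side']:
    im=arm.get_image(n); save(im,n+'0.png'); pickle.dump(im,open(n+'0.pkl','wb'))
    print(n,im['fx'],im['cx'],im['cy'],-R.from_rotvec(im['rvec']).as_matrix().T@im['tvec'])
E
```

```text
pics
{'clock': np.float64(0.0), 'joints': array([-1.215,  0.435,  0.025,  1.574, -0.012,  1.134, -0.075]), 'dq': array([ 0.001,  0.001, -0.   , -0.003,  0.001, -0.001, -0.001]), 'joint_efforts': array([-1.0000e-03, -6.6784e+01,  9.8500e-01, -3.1446e+01, -6.1000e-02,
        4.3000e-02,  0.0000e+00]), 'position': array([0.277, 0.56 , 0.237]), 'ee_rot': array([-7.140e-01, -3.059e+00,  2.000e-03]), 'force': array([-0.367,  0.471,  0.129]), 'ft_torque': array([-0.065,  0.019,  0.043]), 'gripper_force': np.float64(0.0), 'width': np.float64(1.002)}
top 378.4548951921439 317.66732569821846 199.7513690732691 [0.38786049 0.07482393 1.34651112]
side 450.7081099461929 315.9784271830579 195.78903321895604 [0.39444362 1.21499193 1.04226613]
```

```bash
python3 -c "
import cv2
for n in ['top0','side0']:
    i=cv2.imread(f'pics/{n}.png'); cv2.imwrite(f'pics/{n}b.png',cv2.resize(i,(800,500),interpolation=cv2.INTER_CUBIC))"
```

```text
(no output)
```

View pics/top0b.png

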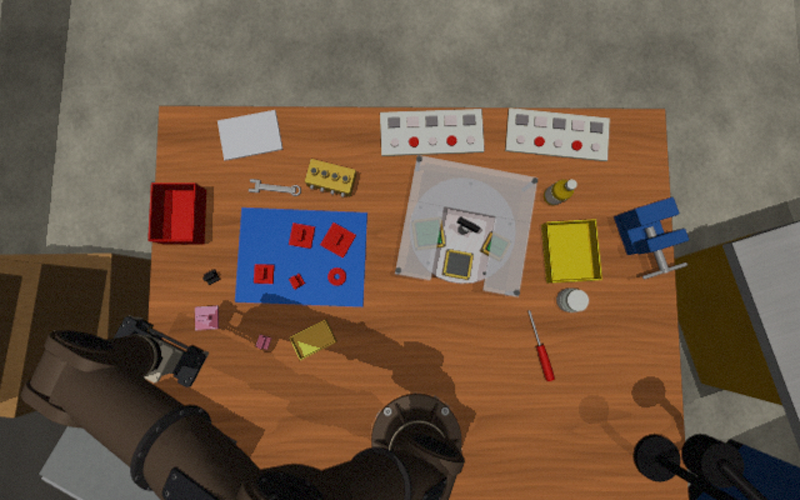

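View pics/side0b.png

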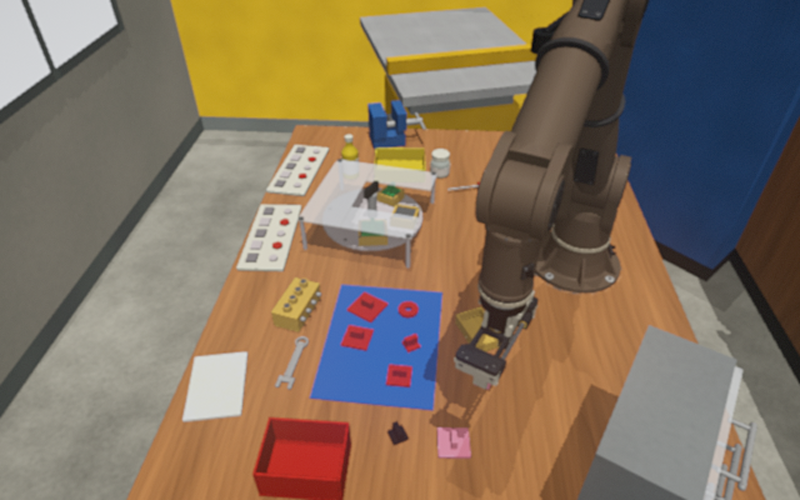

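The top view (800x500 scale) shows covers at (302,236), (338,239), (264,274), the tiny one at (296,281) and the gear at (337,276). The guard's opening faces the robot, with the bare medium housing at (458,262). Green caps lie left and right under the guard, the yellow bin is at (573,250), and the hub bar is at (468,225).

```bash
python3 - <<'E'
from h import *
import pickle
for n in ['top0','side0']:
    im=pickle.load(open(n+'.pkl','rb'))
    hsv=cv2.cvtColor(im['color'],cv2.COLOR_RGB2HSV); H,S,V=[hsv[...,i].astype(int) for i in range(3)]
    for nm,m in [('red',((H<6)|(H>174))&(S>150)&(V>70)),('yellow',(H>22)&(H<34)&(S>120)&(V>70)),('green',(H>40)&(H<85)&(S>50)),('blue',(H>100)&(H<125)&(S>150))]:
        k,l,st,c=cv2.connectedComponentsWithStats(m.astype(np.uint8))
        for i in range(1,k):
            if st[i][4]<25: continue
            p=np.argwhere(l==i)[:,::-1]
            pts=np.array([world(im,u,v) for u,v in p])
            zz=np.median(pts[:,2])
            rect=cv2.minAreaRect((pts[:,:2]*1000).astype(np.float32))
            print(n,nm,np.round(c[i]),st[i][4],'z',round(zz,3),'max',round(np.percentile(pts[:,2],97),3),'rect',np.round(rect[0]),np.round(rect[1]),round(rect[2],1))
im=pickle.load(open('top0.pkl','rb'))
print('top pts')
for nm,(u,v),z in [('post fl',(419,159),.108),('post',(534,180),.108),('post',(398,270),.108),('post',(518,293),.108),('hubA',(459,219),.143),('hubB',(478,231),.143),('housing',(458,262),.064)]:
    print(nm,world(im,u*.8,v*.8,z).round(4),world(im,u*.8,v*.8).round(4))
E
```

```text
top0 red [361. 112.] 44 z 0.017 max 0.023 rect [618. -24.] [ 25. 499.] 69.7
top0 red [331. 113.] 46 z 0.018 max 0.023 rect [836.   4.] [25. 24.] 25.1
top0 red [431. 113.] 47 z 0.017 max 0.021 rect [ 839. -363.] [26. 24.] 85.6
top0 red [461. 116.] 46 z 0.018 max 0.024 rect [ 828. -472.] [23. 29.] 12.3
top0 red [141. 171.] 1252 z 0.006 max 0.082 rect [556. 393.] [697. 179.] 76.7
top0 red [241. 188.] 297 z 0.011 max 0.034 rect [500. 206.] [339.  73.] 61.6
top0 red [270. 192.] 424 z 0.011 max 0.034 rect [551. 219.] [73. 73.] 60.2
top0 red [211. 219.] 219 z 0.012 max 0.036 rect [454. 427.] [54. 50.] 89.2
top0 red [269. 221.] 127 z 0.013 max 0.018 rect [431. 157.] [180.  45.] 76.2
top0 red [237. 225.] 81 z 0.015 max 0.036 rect [420. 212.] [281.  36.] 84.1
top0 red [436. 290.] 199 z 0.023 max 0.028 rect [ 208. -358.] [98. 24.] 16.2
top0 yellow [261. 144.] 310 z 0.05 max 0.065 rect [722. 241.] [128.  60.] 76.4
top0 yellow [449. 152.] 175 z 0.102 max 0.126 rect [ 549. -164.] [ 50. 574.] 29.0
top0 yellow [457. 201.] 2087 z 0.005 max 0.05 rect [ 498. -214.] [172. 593.] 4.8
top0 yellow [365. 212
[... 1613 characters left out ...]
 0.128 max 0.137 rect [459. 258.] [  40. 1919.] 5.1
side0 blue [304.  98.] 307 z 0.106 max 0.137 rect [471. 272.] [  97. 1890.] 7.6
side0 blue [313. 114.] 48 z 0.013 max 0.043 rect [ 571. -593.] [108.  18.] 15.4
side0 blue [305. 282.] 6126 z 0.002 max 0.006 rect [514. 680.] [1064.  266.] 88.6
top pts
post fl [ 0.7571 -0.0066  0.108 ] [ 0.7567 -0.0065  0.1095]
post [ 0.7006 -0.3154  0.108 ] [ 0.7012 -0.3161  0.1055]
post [0.4588 0.0503 0.108 ] [0.4589 0.0502 0.1071]
post [ 0.3984 -0.2641  0.108 ] [ 0.3984 -0.2624  0.1141]
hubA [ 0.5885 -0.1067  0.143 ] [ 0.5886 -0.1068  0.1422]
hubB [ 0.5573 -0.1553  0.143 ] [ 0.5571 -0.1551  0.1439]
housing [ 0.4831 -0.1141  0.064 ] [ 0.4833 -0.1145  0.0614]
```

```bash
cat >> h.py <<'E'
def yaw():  # world angle of tool y axis
    m=R.from_rotvec(arm.observe()['ee_rot']).as_matrix(); return np.arctan2(m[1,1],m[0,1])
def plan(x,y,z,a=None):
    """jog (tx,ty,tz,spin) from here to TCP x,y,z with closing line at world angle a (deg)"""
    s=arm.observe(); m=R.from_rotvec(s['ee_rot']).as_matrix()
    d=m.T@(np.array([x,y,z])-s['position'])
    sp=0
    if a is not None:
        sp=-(np.radians(a)-yaw()); sp=(sp+np.pi/2)%np.pi-np.pi/2
    print('plan',d.round(4),'spin',round(sp,4),'| pos',s['position'].round(4),'yaw',round(np.degrees(yaw()),1),'j',s['joints'].round(2),'t',round(float(s['clock']),1))
def fpt(im,u,v,z=None):
    Rm=R.from_rotvec(im['rvec']).as_matrix(); c=-Rm.T@np.array(im['tvec'])
    a=np.array([(u-im['cx'])/im['fx'],(v-im['cy'])/im['fy']]); r=np.linalg.norm(a)+1e-9
    d=np.r_[a/r*np.tan(r),1.]; w=Rm.T@d
    if z is None: return c+w*im['z_map'][int(v),int(u)]
    return c+w*(z-c[2])/w[2]
def fpix(im,P):
    p=R.from_rotvec(im['rvec']).as_matrix()@np.array(P)+im['tvec']; r=np.hypot(p[0],p[1]); th=np.arctan2(r,p[2])
    return im['cx']+im['fx']*th*p[0]/r, im['cy']+im['fy']*th*p[1]/r
E
python3 - <<'E'
from h import *
plan(.46,.28,.34,90); plan(.46,.28,.34)
im=arm.get_image('wrist'); print(im['fx'],-R.from_rotvec(im['rvec']).as_matrix().T@im['tvec'],R.from_rotvec(im['rvec']).as_matrix().round(2))
E
```

```text
plan [-0.2884 -0.1699 -0.1027] spin -0.4589 | pos [0.2767 0.56   0.2371] yaw 63.7 j [-1.21  0.44  0.03  1.57 -0.01  1.13 -0.08] t 0.1
plan [-0.2884 -0.1699 -0.1027] spin 0 | pos [0.2767 0.56   0.2371] yaw 63.7 j [-1.21  0.44  0.03  1.57 -0.01  1.13 -0.08] t 0.1
309.70691628693146 [0.21643822 0.59061588 0.38356512] [[ 0.44  0.9  -0.  ]
 [ 0.87 -0.43  0.26]
 [ 0.23 -0.11 -0.97]]
```

>>> jog_arm([
  [0,0,-0.1,0],
  [0,0,-0.1,0],
  [-0.288,-0.17,-0.103,-0.459],
  [-0.288,-0.17,-0.103,-0.459],
  [-0.288,-0.17,-0.103,-0.459],
  [-0.288,-0.17,-0.103,-0.459],
  [-0.288,-0.17,-0.103,-0.459],
  [-0.288,-0.17,-0.103,-0.459],
  [-0.288,-0.17,-0.103,-0.459],
  [-0.288,-0.17,-0.103,-0.459],
  [-0.288,-0.17,-0.103,-0.459],
])

```text
clock: 1.52
position: [0.4588, 0.2819, 0.3406]
ee_rot: [0.004, -3.141, -0.0]
force: [-0.1, 0.1, 0.5]
width: 0.999
gripper_force: 0.0
```

```bash
python3 - <<'E'
from h import *
import pickle
plan(.46,.28,.34,90)
im=arm.get_image('wrist'); save(im,'w1.png'); pickle.dump(im,open('w1.pkl','wb'))
hsv=cv2.cvtColor(im['color'],cv2.COLOR_RGB2HSV); H,S,V=[hsv[...,i].astype(int) for i in range(3)]
m=((H<6)|(H>174))&(S>150)&(V>60)
k,l,st,c=cv2.connectedComponentsWithStats(m.astype(np.uint8))
for i in range(1,k):
    if st[i][4]<150: continue
    p=np.argwhere(l==i)[:,::-1]; pts=np.array([fpt(im,u,v) for u,v in p]); ok=(abs(pts[:,2]-.02)<.025)
    pl=pts[ok&(pts[:,2]<.016)]; rb=pts[ok&(pts[:,2]>.026)]
    if len(pl)<50: continue
    r=cv2.minAreaRect((pl[:,:2]*1000).astype(np.float32)); print(c[i].round(),st[i][4],'plate z',np.median(pl[:,2]).round(4),np.round(r[0],1),np.round(r[1],1),round(r[2],1))
    if len(rb)>20:
        r=cv2.minAreaRect((rb[:,:2]*1000).astype(np.float32)); print('   rib z',np.median(rb[:,2]).round(4),rb[:,:2].mean(0).round(4),np.round(r[0],1),np.round(r[1],1),round(r[2],1))
E
```

```text
plan [-0.0012 -0.0019  0.0005] spin 0.0027 | pos [0.4588 0.2819 0.3406] yaw 90.2 j [-0.72  0.22  0.09  1.63 -0.02  1.3   0.94] t 1.5
[25. 56.] 331 plate z 0.0132 [ 208.7 -347. ] [94.7  5.2] 14.2
[356. 140.] 186 plate z 0.0106 [429.6 343.8] [29.2  7.5] 32.1
   rib z 0.0326 [0.4327 0.3344] [433.7 335.5] [27.1 10.7] 31.4
[279. 149.] 525 plate z 0.0126 [446.2 221.5] [41.7 45.8] 20.2
[412. 155.] 586 plate z 0.0105 [455.7 427.1] [50.7 49.2] 86.9
   rib z 0.0325 [0.4568 0.4278] [456.6 427.6] [31.3 11.7] 2.9
[279. 216.] 1434 plate z 0.0105 [552.2 220.5] [71.8 72.5] 60.5
   rib z 0.0323 [0.5525 0.2204] [553.5 219.8] [12.4 33.5] 59.5
[343. 221.] 1095 plate z 0.0105 [564.5 322.7] [60.  60.6] 80.2
   rib z 0.0324 [0.5656 0.3233] [565.  322.9] [12.6 30.9] 82.3
[517. 212.] 704 plate z 0.0105 [541.7 653.9] [ 25.3 116.8] 12.5
   rib z 0.0364 [0.5432 0.639 ] [541.6 654.6] [ 18.4 113.9] 8.6
```

View pics/w1.png

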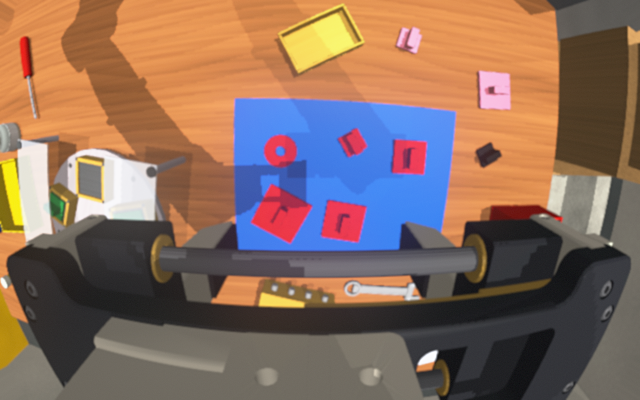

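The wrist view shows the mat with the covers: medium at (410,157), large at (343,221), huge at (281,213), tiny at (352,142) and the gear at (281,152). At (90,178) the medium housing is empty. The small cover is absent. I'll pick the medium cover first.

>>> jog_arm([
  [0.002,0.147,0.24,-0.02],
  [0.002,0.147,0.24,-0.02],
  [0.002,0.147,0.24,-0.02],
  [0.002,0.147,0.24,-0.02],
  [0.002,0.147,0.24,-0.02],
  [0.002,0.147,0.24,-0.02],
  [0.002,0.147,0.24,-0.02],
  [0.002,0.147,0.24,-0.02],
  [0.002,0.147,0.24,-0.02],
], hand=0.06)

```text
clock: 2.7
position: [0.4584, 0.4272, 0.1021]
ee_rot: [-0.03, 3.14, 0.002]
force: [0.8, -0.6, -0.3]
width: 0.655
gripper_force: 0.0
```

```bash
cat > look.py <<'E'
import sys; from h import *
def reds(im,lo=100):
    hsv=cv2.cvtColor(im['color'],cv2.COLOR_RGB2HSV); H,S,V=[hsv[...,i].astype(int) for i in range(3)]
    m=((H<6)|(H>174))&(S>150)&(V>60)
    k,l,st,c=cv2.connectedComponentsWithStats(m.astype(np.uint8))
    for i in range(1,k):
        if st[i][4]<lo: continue
        p=np.argwhere(l==i)[:,::-1]; pts=np.array([fpt(im,u,v) for u,v in p]); ok=(abs(pts[:,2]-.02)<.025)&(pts[:,1]>.1)&(pts[:,1]<.5)
        pl=pts[ok&(pts[:,2]<.016)]; rb=pts[ok&(pts[:,2]>.026)]
        for n,q in (('plate',pl),('rib',rb)):
            if len(q)>20:
                r=cv2.minAreaRect((q[:,:2]*1000).astype(np.float32)); print(n,c[i].round(),len(q),'z',np.median(q[:,2]).round(4),np.round(r[0],1),np.round(r[1],1),round(r[2],1))
E
python3 - <<'E'
from look import *
plan(.4566,.4277,.0235,91)
im=arm.get_image('wrist'); save(im,'w2.png'); reds(im)
E
```

```text
plan [0.002  0.0004 0.0786] spin 0.0017 | pos [0.4584 0.4272 0.1021] yaw 91.1 j [-0.86  0.57  0.04  1.72 -0.03  0.85  0.78] t 2.7
plate [102. 184.] 1226 z 0.0126 [449.1 223.3] [48.3 47.3] 29.7
plate [316. 171.] 541 z 0.0105 [435.8 428.5] [13.7 51.8] 5.4
plate [294. 214.] 362 z 0.0106 [471.2 408.3] [12.5 20.7] 89.3
```

View pics/w2.png

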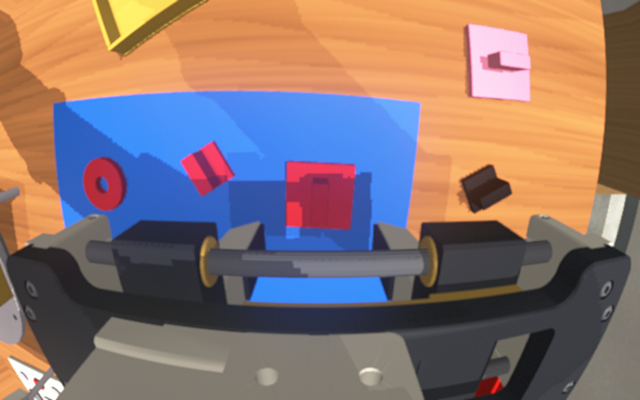

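The medium cover is centred between the jaws at (320,196), with its rib running fore-aft. I'll go down and grip.

>>> jog_arm([
  [0.002,0,0.04,0],
  [0.002,0,0.07,0],
  [0.002,0,0.0785,0],
  [0.002,0,0.0785,0],
  [0.002,0,0.0785,0],
  [0.002,0,0.0785,0],
])

```text
clock: 3.5
position: [0.4563, 0.4279, 0.0235]
ee_rot: [-0.031, 3.14, 0.002]
force: [0.3, 0.1, -0.1]
width: 0.654
gripper_force: 0.0
```

>>> jog_arm([
  [0,0,0,0],
  [0,0,0,0],
  [0,0,0,0],
  [0,0,0,0],
  [0,0,-0.06,0],
  [0,0,-0.12,0],
  [0,0,-0.18,0],
  [0,0,-0.2,0],
  [0,0,-0.2,0],
], hand=0, newtons=25)

```text
clock: 4.62
position: [0.4563, 0.428, 0.224]
ee_rot: [-0.032, 3.139, 0.004]
force: [0.3, -0.2, -1.0]
width: 0.0
gripper_force: 0.0
```

```bash
python3 - <<'E'
from look import *
plan(.4751,-.112,.24,79.1)
im=arm.get_image('wrist'); save(im,'w3.png')
hsv=cv2.cvtColor(im['color'],cv2.COLOR_RGB2HSV); H,S,V=[hsv[...,i].astype(int) for i in range(3)]
m=((H<6)|(H>174))&(S>150)&(V>60)
k,l,st,c=cv2.connectedComponentsWithStats(m.astype(np.uint8))
for i in range(1,k):
    if st[i][4]>150: print(c[i].round(),st[i])
E
```

```text
plan [-0.008  -0.5402 -0.0174] spin 0.2103 | pos [0.4563 0.428  0.224 ] yaw 91.2 j [-0.87  0.44  0.05  1.59 -0.02  1.1   0.77] t 4.6
[322. 163.] [297 149  43  43 795]
[167. 230.] [ 140  204   57   43 1387]
[478. 239.] [441 233  82  14 837]
[473. 284.] [ 432  267   85   35 2193]
[465. 350.] [438 342  56  17 474]
```

View pics/w3.png

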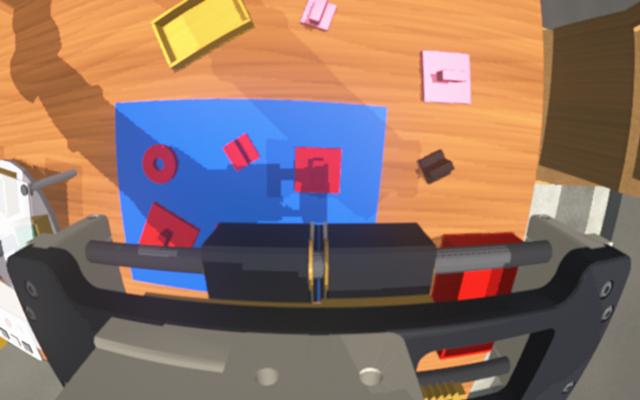

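```bash
python3 - <<'E'
from look import *
im=arm.get_image('wrist'); reds(im)
im=arm.get_image('top'); save(im,'t3.png')
E
```

```text
plate [323. 164.] 795 z 0.0106 [455.7 427.2] [50.2 49.7] 88.8
rib [323. 164.] 44 z 0.0326 [444.3 427.9] [ 5.5 11. ] 1.9
plate [167. 230.] 1228 z 0.0106 [549.3 223.1] [73.1 66.2] 60.9
rib [167. 230.] 69 z 0.0325 [545.8 223.7] [11.5 16.5] 59.8
```

The cover is still in place at (317,170), and the fingers probably closed too late. I'll retry and check the grip before lifting.

>>> jog_arm([
  [0,0,0.06,0],
  [0,0,0.11,0],
  [0,0,0.11,0],
  [0,0,0.11,0],
  [0,0,0.11,0],
  [0,0,0.16,0],
  [0,0,0.19,0],
  [0,0,0.2,0],
  [0,0,0.2,0],
  [0,0,0.2,0],
], hand=0.04)

```text
clock: 6.02
position: [0.4566, 0.4283, 0.0239]
ee_rot: [-0.031, 3.139, 0.003]
force: [0.3, -0.6, -0.7]
width: 0.434
gripper_force: 0.0
```

>>> jog_arm([
  [0,0,0,0],
  [0,0,0,0],
  [0,0,0,0],
  [0,0,0,0],
  [0,0,0,0],
  [0,0,0,0],
  [0,0,0,0],
  [0,0,0,0],
], hand=0, newtons=25)

```text
clock: 7.02
position: [0.4558, 0.4275, 0.0224]
ee_rot: [-0.032, 3.141, 0.0]
force: [-0.1, 0.2, 5.6]
width: 0.129
gripper_force: 25.5
```

>>> jog_arm([
  [0,0,-0.06,0],
  [0,0,-0.12,0],
  [0,0,-0.18,0],
  [0,0,-0.21,0],
  [0.05,-0.54,-0.22,0.21],
  [0.05,-0.54,-0.22,0.21],
  [0.05,-0.54,-0.22,0.21],
  [0.05,-0.54,-0.22,0.21],
  [0.05,-0.54,-0.22,0.21],
  [0.05,-0.54,-0.22,0.21],
  [0.05,-0.54,-0.22,0.21],
  [0.05,-0.54,-0.22,0.21],
  [0.05,-0.54,-0.22,0.21],
  [0.05,-0.54,-0.22,0.21],
  [0.05,-0.54,-0.22,0.21],
  [0.05,-0.54,-0.22,0.21],
  [0.05,-0.54,-0.22,0.21],
  [0.05,-0.54,-0.22,0.21],
])

```text
clock: 9.28
position: [0.4167, -0.113, 0.2422]
ee_rot: [-0.296, -3.128, -0.0]
force: [-0.1, -0.2, -1.1]
width: 0.13
gripper_force: 25.2
```

```bash
python3 - <<'E'
from look import *
import pickle
plan(.4751,-.112,.24,79.1)
im=arm.get_image('wrist'); save(im,'w4.png'); pickle.dump(im,open('w4.pkl','wb'))
i2=pickle.load(open('top0.pkl','rb')); 
# hub bar: dark & depth z in .135-.15
P=[];
for v in range(165,200):
    for u in range(355,395):
        w=world(i2,u,v)
        if .134<w[2]<.15 and i2['color'][v,u].max()<75: P.append(w)
P=np.array(P); r=cv2.minAreaRect((P[:,:2]*1000).astype(np.float32)); print('hub',len(P),P.mean(0),r)
# gold rim, top view: housing in opening
hsv=cv2.cvtColor(i2['color'],cv2.COLOR_RGB2HSV); P=[]
for v in range(190,235):
    for u in range(345,385):
        w=world(i2,u,v)
        if 15<hsv[v,u,0]<35 and hsv[v,u,1]>100 and .055<w[2]<.07: P.append(w)
P=np.array(P); r=cv2.minAreaRect((P[:,:2]*1000).astype(np.float32)); print('housing',len(P),P.mean(0),r)
E
```

```text
plan [-0.0572  0.0119  0.0022] spin 0.0015 | pos [ 0.4167 -0.113   0.2422] yaw 79.2 j [-0.22  0.1   0.4   2.03 -0.05  1.01  1.59] t 9.3
hub 75 [ 0.5758116  -0.13125784  0.14209895] ((576.5662841796875, -131.47833251953125), (58.93817901611328, 13.035187721252441), 61.98445510864258)
housing 171 [ 0.4858003  -0.10681808  0.06273767] ((494.8620300292969, -102.70845031738281), (98.83021545410156, 98.62835693359375), 79.34842681884766)
```

View pics/w4.png

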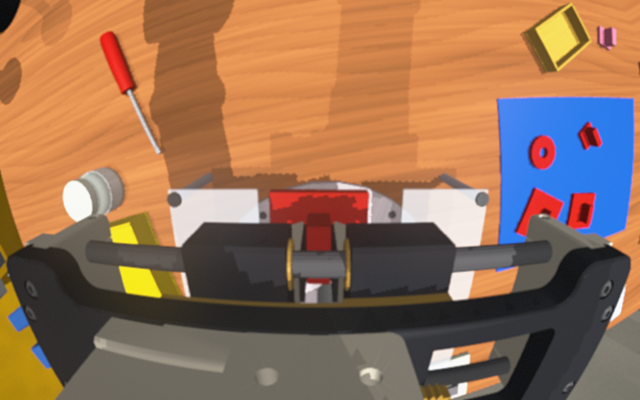

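```bash
python3 - <<'E'
from look import *
import pickle
i2=pickle.load(open('top0.pkl','rb'))
c=i2['color'][160:240,335:405]; cv2.imwrite('pics/crop1.png',cv2.resize(c,(560,640)[0:2],interpolation=cv2.INTER_CUBIC)[:600,:,::-1])
hsv=cv2.cvtColor(i2['color'],cv2.COLOR_RGB2HSV); H,S,V=[hsv[...,i].astype(int) for i in range(3)]
m=(H>20)&(H<36)&(S>110)&(V>60)
k,l,st,cc=cv2.connectedComponentsWithStats(m.astype(np.uint8))
i=l[212-0,:][355:375]; print(i)
for j in range(1,k):
    if abs(cc[j]-[366,211]).max()<6:
        P=np.array([world(i2,u,v,.064) for v,u in np.argwhere(l==j)]); print(st[j],P.mean(0),cv2.minAreaRect((P[:,:2]*1000).astype(np.float32)))
E
```

```text
[15 15 15  0  0  0  0  0  0  0  0  0  0  0  0  0  0  0  0  0]
[355 200  23  24 154] [ 0.47594247 -0.11216435  0.064     ] ((477.46844482421875, -112.56350708007812), (72.51335144042969, 71.68173217773438), 79.07596588134766)
```

View pics/crop1.png

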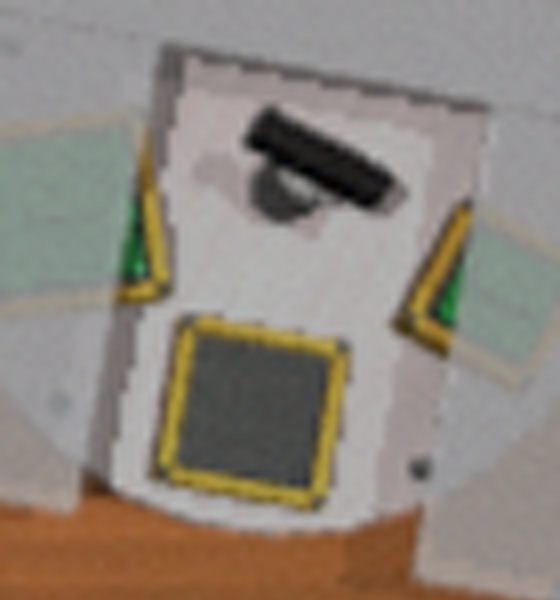

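The crop shows the medium housing empty and square at -10.9° yaw, with green caps in the other two housings. Its centre is (0.4775, -0.1126). I'll move above it.

>>> jog_arm([
  [-0.03,0.012,0,0],
  [-0.06,0.012,0,0],
  [-0.06,0.012,0.05,0],
  [-0.06,0.012,0.1,0],
  [-0.06,0.012,0.13,0],
  [-0.06,0.012,0.13,0],
  [-0.06,0.012,0.13,0],
  [-0.06,0.012,0.13,0],
])

```text
clock: 10.32
position: [0.4789, -0.1132, 0.1137]
ee_rot: [0.297, 3.125, 0.0]
force: [0.6, -0.5, 0.2]
width: 0.131
gripper_force: 25.2
```

```bash
python3 - <<'E'
from look import *
plan(.4775,-.1126,.081,79.1)
im=arm.get_image('side'); c=im['color'][110:200,260:380]; cv2.imwrite('pics/s5.png',cv2.resize(c,(800,600),interpolation=cv2.INTER_CUBIC)[:,:,::-1])
E
```

```text
plan [0.0015 0.0003 0.0327] spin 0.0005 | pos [ 0.4789 -0.1132  0.1137] yaw 79.1 j [-0.15  0.38  0.36  2.06 -0.2   0.73  1.71] t 10.3
```

>>> jog_arm([
  [0.0015,0,0.012,0],
  [0.0015,0,0.022,0],
  [0.0015,0,0.028,0],
  [0.0015,0,0.032,0],
  [0.0015,0,0.032,0],
  [0.0015,0,0.032,0],
])

```text
clock: 11.12
position: [0.4765, -0.1131, 0.0811]
ee_rot: [0.299, 3.127, 0.001]
force: [-5.2, 1.1, 19.7]
width: 0.13
gripper_force: 40.5
```

```bash
python3 -c "
from h import *
s=arm.observe(); print(s['position'],s['force'],s['width'])"
```

```text
[ 0.47650328 -0.1130861   0.08105268] [-5.23752557  1.08941871 19.745467  ] 0.12976669911264777
```

```bash
python3 - <<'E'
from look import *
a=arm.get_image('side')['color'][105:195,260:380]
im=arm.get_image('wrist'); b=im['color'][140:240,240:400]
o=np.hstack([cv2.resize(a,(400,300),interpolation=cv2.INTER_CUBIC),cv2.resize(b,(400,300),interpolation=cv2.INTER_CUBIC)])
cv2.imwrite('pics/s6.png',o[:,:,::-1])
hsv=cv2.cvtColor(im['color'],cv2.COLOR_RGB2HSV); H,S,V=[hsv[...,i].astype(int) for i in range(3)]
for nm,m in (('red',((H<6)|(H>174))&(S>150)&(V>60)),('gold',(H>18)&(H<36)&(S>110)&(V>60))):
  P=[fpt(im,u,v) for v,u in np.argwhere(m[:260,250:390])+[0,250]]; P=np.array([p for p in P if .04<p[2]<.09])
  print(nm,len(P), np.round(P.min(0),4),np.round(P.max(0),4),np.median(P[:,2]), cv2.minAreaRect((P[:,:2]*1000).astype(np.float32)))
E
```

```text
red 3334 [ 0.4452 -0.1365  0.0654] [ 0.4723 -0.0818  0.09  ] 0.07081314182533756 ((459.2847595214844, -109.32460021972656), (53.57139205932617, 19.314970016479492), 78.91604614257812)
gold 1971 [ 0.4383 -0.1462  0.0412] [ 0.4766 -0.0728  0.0659] 0.06345050159810478 ((457.2001953125, -109.29764556884766), (71.51312255859375, 27.19158363342285), 78.44249725341797)
```

View pics/s6.png

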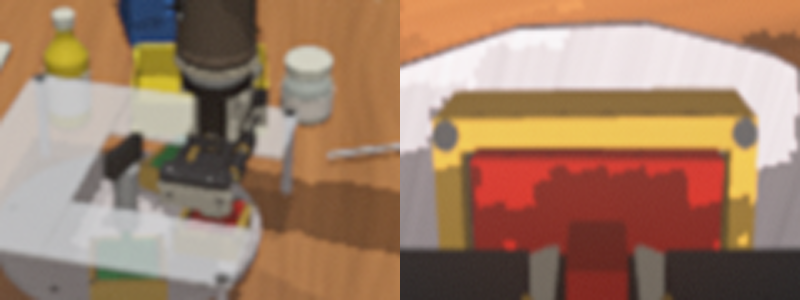

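The cover is 7 mm proud. Its front edge (590,153) touches the rim, so it sits about 2.5 mm too close to the robot. I'll lift, shift it outward and lower again.

>>> jog_arm([
  [0,0,-0.01,0],
  [0,0,-0.01,0],
  [-0.002,0,-0.01,0],
  [-0.002,0,-0.01,0],
  [-0.002,0,-0.01,0],
])

```text
clock: 11.85
position: [0.4782, -0.1132, 0.09]
ee_rot: [-0.298, -3.127, 0.0]
force: [0.0, -0.4, -0.9]
width: 0.125
gripper_force: 38.3
```

```bash
cat > fit.py <<'E'
from look import *
def fit(name=None):
    im=arm.get_image('wrist'); s=arm.observe()
    hsv=cv2.cvtColor(im['color'],cv2.COLOR_RGB2HSV); H,S,V=[hsv[...,i].astype(int) for i in range(3)]
    th=np.radians(-10.9); rd=np.array([np.cos(th),np.sin(th)]); td=np.array([-np.sin(th),np.cos(th)])
    for nm,m in (('red',((H<6)|(H>174))&(S>150)&(V>40)),('gold',(H>18)&(H<36)&(S>110)&(V>60))):
        P=np.array([fpt(im,u,v) for v,u in np.argwhere(m[100:260,220:420])+[100,220]]); 
        P=P[(P[:,2]>.05)&(P[:,2]<.13)]
        if nm=='red': zt=np.median(P[:,2]); P=P[abs(P[:,2]-zt)<.004]
        else: P=P[abs(P[:,2]-.064)<.003]; zt=np.median(P[:,2])
        Q=np.c_[P[:,:2]@rd,P[:,:2]@td]-[s['position'][:2]@rd,s['position'][:2]@td]
        print(nm,'z',round(zt,4),'near radial',np.percentile(Q[:,0],2).round(4),'tang',np.percentile(Q[:,1],[1,99]).round(4),len(P))
    print(s['position'].round(4),s['force'].round(1))
    if name: cv2.imwrite('pics/'+name,cv2.resize(im['color'][130:260,220:420],(800,520),interpolation=cv2.INTER_CUBIC)[:,:,::-1])
E
python3 -c "
from fit import *
fit('f1.png')"
```

```text
red z 0.0797 near radial -0.0269 tang [-0.0257  0.0259] 3007
gold z 0.0635 near radial -0.034 tang [-0.0354  0.035 ] 1919
[ 0.4781 -0.1132  0.09  ] [-0.8 -0.3 -0.2]
```

>>> jog_arm([
  [-0.0018,0,0,0],
  [-0.0018,0,0.003,0],
  [-0.0018,0,0.006,0],
  [-0.0018,0,0.0085,0],
  [-0.0018,0,0.0105,0],
  [-0.0018,0,0.0105,0],
])

```text
clock: 12.65
position: [0.4799, -0.1135, 0.0796]
ee_rot: [-0.298, -3.127, -0.0]
force: [-0.8, 0.3, -0.7]
width: 0.126
gripper_force: 34.2
```

```bash
python3 -c "
from fit import *
fit('f2.png')"
```

```text
red z 0.0691 near radial -0.0269 tang [-0.0256  0.0263] 3010
gold z 0.0635 near radial -0.0359 tang [-0.0354  0.0351] 2110
[ 0.48   -0.1136  0.0796] [-0.2  0.8 -0.6]
```

Now it's in the pocket without contact. I'll press down while holding the rib.

>>> jog_arm([
  [0,0,0.002,0],
  [0,0,0.004,0],
  [0,0,0.006,0],
  [0,0,0.007,0],
  [0,0,0.007,0],
])

```text
clock: 13.32
position: [0.4797, -0.1136, 0.0749]
ee_rot: [0.299, 3.127, 0.002]
force: [-12.9, 2.5, 41.9]
width: 0.13
gripper_force: 33.9
```

```bash
python3 -c "
from fit import *
fit()"
```

```text
red z 0.0635 near radial -0.0266 tang [-0.0256  0.0263] 2949
gold z 0.0635 near radial -0.0355 tang [-0.0355  0.035 ] 2156
[ 0.4797 -0.1136  0.0749] [-13.7   3.7  41.4]
```

It's flush (plate 0.0635, rim 0.0635). I'll release and go up over the hub.

>>> jog_arm([
  [0,0,-0.005,0],
  [0,0,-0.006,0],
  [0,0,-0.006,0],
  [0,0,-0.006,0],
  [0,0,-0.006,0],
  [0,0,-0.06,0],
  [0,0,-0.11,0],
  [-0.05,0,-0.14,0.19],
  [-0.1,0,-0.14,0.37],
  [-0.1,0,-0.14,0.56],
  [-0.1,0,-0.14,0.75],
  [-0.1,0,-0.14,0.93],
  [-0.1,0,-0.14,1.12],
  [-0.1,0,-0.14,1.3],
  [-0.1,0,-0.14,1.49],
  [-0.1,0,-0.14,1.67],
  [-0.1,0,-0.14,1.86],
  [-0.1,0,-0.14,1.87],
  [-0.1,0,-0.14,1.87],
  [-0.1,0,-0.14,1.87],
], hand=0.035)

```text
clock: 15.88
position: [0.5782, -0.1324, 0.2127]
ee_rot: [-2.691, -1.621, -0.0]
force: [-0.0, -0.7, -0.3]
width: 0.381
gripper_force: 0.0
```

```bash
python3 - <<'E'
from look import *
plan(.5766,-.132,.126,-28)
im=arm.get_image('wrist'); save(im,'w7.png')
P=np.array([fpt(im,u,v) for v in range(120,300,1) for u in range(220,420) if im['color'][v,u].max()<60]); P=P[abs(P[:,2]-.143)<.004]
P=P[np.hypot(P[:,0]-.577,P[:,1]+.132)<.04]
print(len(P)); 
if len(P)>5: print(P.mean(0),cv2.minAreaRect((P[:,:2]*1000).astype(np.float32)))
E
```

```text
plan [-0.0004 -0.0016  0.0867] spin 0.002 | pos [ 0.5782 -0.1324  0.2127] yaw -27.9 j [-0.45  0.51  0.88  1.73 -0.44  1.1   0.08] t 15.9
820
[ 0.57434753 -0.13951046  0.14255431] ((574.2276000976562, -139.38803100585938), (39.97745895385742, 12.231727600097656), 62.48916244506836)
```

View pics/w7.png

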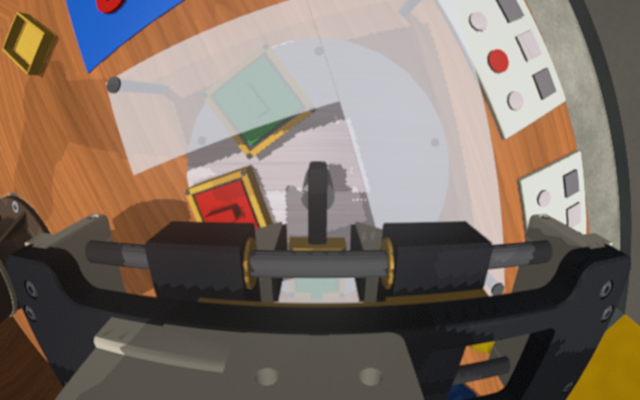

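The medium cover is seated at (230,200), and the hub bar at (318,200) is lined up with the jaws. I'll descend, grip the bar and twist +72°.

>>> jog_arm([
  [0,0,0.05,0],
  [0,0,0.08,0],
  [0,0,0.087,0],
  [0,0,0.087,0],
  [0,0,0.087,0],
])

```text
clock: 16.55
position: [0.5791, -0.1328, 0.1271]
ee_rot: [2.692, 1.617, 0.003]
force: [0.9, -0.1, 1.0]
width: 0.382
gripper_force: 0.0
```

>>> jog_arm([
  [0,0,0,0],
  [0,0,0,0],
  [0,0,0,0],
  [0,0,0,0],
  [0,0,0,0],
  [0,0,0,0],
  [0,0,0,-0.16],
  [0,0,0,-0.32],
  [0,0,0,-0.48],
  [0,0,0,-0.64],
  [0,0,0,-0.8],
  [0,0,0,-0.96],
  [0,0,0,-1.12],
  [0,0,0,-1.22],
  [0,0,0,-1.257],
  [0,0,0,-1.257],
  [0,0,0,-1.257],
  [0,0,0,-1.257],
], hand=0, newtons=20)

```text
clock: 18.8
position: [0.5777, -0.1319, 0.126]
ee_rot: [-1.229, -2.89, -0.001]
force: [-4.1, 2.6, 6.4]
width: 0.15
gripper_force: 20.0
```

>>> jog_arm([
  [0,0,0,0],
  [0,0,0,0],
  [0,0,0,0],
  [0,0,-0.06,0],
  [0,0,-0.1,0],
  [0,0,-0.1,-0.16],
  [0,0,-0.1,-0.33],
  [0,0,-0.1,-0.49],
  [0,0,-0.1,-0.61],
  [0,0,-0.1,-0.61],
  [0,0,-0.1,-0.61],
], hand=0.035)

```text
clock: 20.18
position: [0.5782, -0.1325, 0.2257]
ee_rot: [-0.307, -3.126, -0.0]
force: [-0.5, 0.1, 0.2]
width: 0.384
gripper_force: 0.0
```

```bash
python3 - <<'E'
from look import *
plan(.4795,-.113,.13,79.1)
E
```

```text
plan [ 1.006e-01 -1.000e-04  9.570e-02] spin -0.0057 | pos [ 0.5782 -0.1325  0.2257] yaw 78.8 j [-0.12  0.4   0.36  1.69 -0.16  1.08  1.66] t 20.2
```

>>> jog_arm([
  [0.05,0,0,0],
  [0.1,0,0,0],
  [0.1,0,0.05,-0.005],
  [0.1,0,0.09,-0.005],
  [0.1,0,0.09,-0.005],
  [0.1,0,0.09,-0.005],
])

```text
clock: 20.92
position: [0.4809, -0.1135, 0.1369]
ee_rot: [0.296, 3.127, -0.0]
force: [0.8, 0.3, 0.2]
width: 0.383
gripper_force: 0.0
```

```bash
cat >> fit.py <<'E'
def gold(col='green'):
    im=arm.get_image('wrist'); s=arm.observe()
    hsv=cv2.cvtColor(im['color'],cv2.COLOR_RGB2HSV); H,S,V=[hsv[...,i].astype(int) for i in range(3)]
    th=np.radians(-10.9); rd=np.array([np.cos(th),np.sin(th)]); td=np.array([-np.sin(th),np.cos(th)])
    for nm,m in (('green',(H>40)&(H<90)&(S>80)),('gold',(H>18)&(H<36)&(S>110)&(V>60))):
        P=np.array([fpt(im,u,v) for v,u in np.argwhere(m[60:260,180:460])+[60,180]])
        for lab,a,b in (('rib',.078,.1),('plate/rim',.059,.072)):
            p=P[(P[:,2]>a)&(P[:,2]<b)]
            if len(p)<15: continue
            Q=np.c_[p[:,:2]@rd,p[:,:2]@td]-[s['position'][:2]@rd,s['position'][:2]@td]
            print(nm,lab,len(p),'z',np.median(p[:,2]).round(4),'rad',np.percentile(Q[:,0],[2,98]).round(4),'tang',np.percentile(Q[:,1],[1,99]).round(4))
    print(s['position'].round(4)); return im
E
python3 - <<'E'
from fit import *
plan(.4795,-.113,.084,79.1)
im=gold(); cv2.imwrite('pics/w8.png',im['color'][60:300,160:480,::-1])
E
```

```text
plan [0.0015 0.0002 0.0529] spin 0.0013 | pos [ 0.4809 -0.1135  0.1369] yaw 79.2 j [-0.14  0.35  0.34  2.03 -0.16  0.79  1.67] t 20.9
green rib 890 z 0.0895 rad [-0.0175  0.0126] tang [-0.0053  0.0066]
green plate/rim 5493 z 0.0675 rad [-0.0321  0.0278] tang [-0.0294  0.0309]
gold plate/rim 2370 z 0.0634 rad [-0.0421  0.0354] tang [-0.0399  0.0407]
[ 0.4813 -0.1136  0.1372]
```

View pics/w8.png

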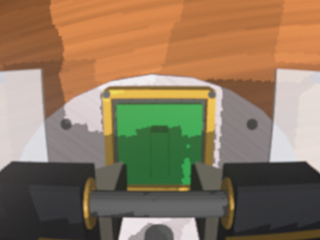

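The large cap sits between the jaws, rib centred within 2 mm. I'll grip it.

>>> jog_arm([
  [0.002,0,0.03,0],
  [0.002,0,0.05,0],
  [0.002,0,0.055,0],
  [0.002,0,0.055,0],
  [0.002,0,0.055,0],
])

```text
clock: 21.6
position: [0.479, -0.113, 0.0818]
ee_rot: [0.295, 3.126, 0.0]
force: [0.1, -0.4, 0.8]
width: 0.381
gripper_force: 0.0
```

>>> jog_arm([
  [0,0,0,0],
  [0,0,0,0],
  [0,0,0,0],
  [0,0,0,0],
  [0,0,0,0],
  [0,0,0,0],
  [0,0,-0.03,0],
  [0,0,-0.08,0],
  [0,0,-0.13,0],
  [0,0,-0.13,0],
  [0,0,-0.13,0],
], hand=0, newtons=15)

```text
clock: 22.98
position: [0.4777, -0.1126, 0.2103]
ee_rot: [-0.294, -3.127, -0.0]
force: [-0.1, 0.2, -0.6]
width: 0.13
gripper_force: 15.0
```

```bash
python3 - <<'E'
from look import *
import pickle
i2=pickle.load(open('top0.pkl','rb'))
hsv=cv2.cvtColor(i2['color'],cv2.COLOR_RGB2HSV); H,S,V=[hsv[...,i].astype(int) for i in range(3)]
m=(H>22)&(H<34)&(S>120)&(V>70); P=np.array([world(i2,u,v) for v,u in np.argwhere(m[165:240,425:495])+[165,425]]); P=P[(P[:,2]>.04)&(P[:,2]<.06)]
r=cv2.minAreaRect((P[:,:2]*1000).astype(np.float32)); print('bin',r)
plan(r[0][0]/1000,r[0][1]/1000,.21)
E
```

```text
bin ((517.3174438476562, -437.90625), (168.72962951660156, 142.66183471679688), 3.860503911972046)
plan [-9.950e-02 -3.122e-01  2.000e-04] spin 0 | pos [ 0.4777 -0.1126  0.2103] yaw 79.2 j [-0.18  0.25  0.37  1.95 -0.11  0.96  1.63] t 23.0
```

>>> jog_arm([
  [-0.024,-0.06,0,0],
  [-0.12,-0.308,0,0],
  [-0.12,-0.308,0,0],
  [-0.12,-0.308,0,0],
  [-0.12,-0.308,0,0],
  [-0.12,-0.308,0,0],
  [-0.12,-0.308,0,0],
  [-0.12,-0.308,0,0],
  [-0.12,-0.308,0,0],
  [-0.12,-0.308,0,0],
  [-0.12,-0.308,0.06,0],
  [-0.12,-0.308,0.12,0],
  [-0.12,-0.308,0.16,0],
  [-0.12,-0.308,0.16,0],
  [-0.12,-0.308,0.16,0],
])

```text
clock: 24.85
position: [0.5394, -0.4386, 0.0528]
ee_rot: [0.294, 3.126, -0.002]
force: [0.8, -0.5, 0.8]
width: 0.129
gripper_force: 15.0
```

>>> jog_arm([
  [0,0,0,0],
  [0,0,0,0],
  [0,0,0,0],
  [0,0,-0.06,0],
  [0,0,-0.12,0],
  [0,0,-0.18,0],
  [0,0,-0.22,0],
  [0,0,-0.22,0],
], hand=0.035)

```text
clock: 25.85
position: [0.5395, -0.4393, 0.2752]
ee_rot: [0.294, 3.122, -0.006]
force: [-0.7, -0.7, 0.2]
width: 0.38
gripper_force: 0.0
```

```bash
python3 - <<'E'
from look import *
im=arm.get_image('wrist')
hsv=cv2.cvtColor(im['color'],cv2.COLOR_RGB2HSV); m=(abs(hsv[...,0].astype(int)-65)<22)&(hsv[...,1]>100)
P=np.array([fpt(im,u,v) for v,u in np.argwhere(m)]); Q=P[(P[:,1]<-.3)]; print('green',len(Q),Q.mean(0),Q[:,2].max())
plan(.50,.30,.34,90)
E
```

```text
green 1953 [ 0.54019662 -0.43912867  0.01494932] 0.4212671763013718
plan [ 0.1759  0.718  -0.0689] spin -0.1879 | pos [ 0.5389 -0.4384  0.2725] yaw 79.2 j [ 0.34  0.55  0.45  1.36 -0.24  1.28  2.18] t 25.9
```

>>> jog_arm([
  [0.117,0.752,0,-0.03],
  [0.117,0.752,0,-0.03],
  [0.117,0.752,0,-0.03],
  [0.117,0.752,0,-0.03],
  [0.117,0.752,0,-0.03],
  [0.117,0.752,0,-0.03],
  [0.117,0.752,0,-0.03],
  [0.117,0.752,0,-0.03],
  [0.117,0.752,0,-0.03],
  [0.117,0.752,0,-0.03],
  [0.117,0.752,0,-0.03],
  [0.117,0.752,0,-0.03],
  [0.117,0.752,0,-0.03],
  [0.117,0.752,0.05,-0.03],
  [0.117,0.752,0.12,-0.03],
  [0.117,0.752,0.12,-0.03],
  [0.117,0.752,0.12,-0.03],
  [0.117,0.752,0.12,-0.03],
])

```text
clock: 28.15
position: [0.5655, 0.3232, 0.1533]
ee_rot: [0.248, 3.129, 0.004]
force: [0.3, 0.3, -0.1]
width: 0.386
gripper_force: 0.0
```

```bash
python3 - <<'E'
from look import *
plan(.565,.3228,.0235,81)
im=arm.get_image('wrist'); reds(im,60); cv2.imwrite('pics/w9.png',im['color'][60:300,160:480,::-1])
E
```

```text
plan [ 0.0008 -0.0008  0.1298] spin -0.0012 | pos [0.5655 0.3232 0.1533] yaw 80.9 j [-0.75  0.55  0.23  1.62 -0.14  0.98  0.93] t 28.1
plate [182.  77.] 237 z 0.0126 [438.  212.2] [17.6 43.3] 45.2
plate [215. 188.] 3406 z 0.0106 [553.6 220.5] [73.8 75. ] 60.4
rib [215. 188.] 365 z 0.0325 [552.6 220.1] [12.5 32.5] 61.9
plate [319. 168.] 1201 z 0.0105 [550.2 325.6] [60.9 31. ] 75.8
rib [319. 168.] 118 z 0.0325 [556.9 324.8] [10.6 13. ] 81.1
plate [321. 210.] 61 z 0.0107 [593.5 323.4] [13.3  6.7] 59.6
```

View pics/w9.png

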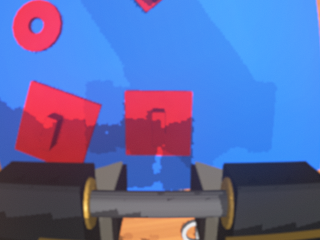

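The large cover is unmoved, centred under the jaws (crop 159,123). I'll descend and grip.

>>> jog_arm([
  [0,0.0005,0.06,0],
  [0,0.0005,0.11,0],
  [0,0.0005,0.125,0],
  [0,0.0005,0.13,0],
  [0,0.0005,0.13,0],
  [0,0.0005,0.13,0],
])

```text
clock: 28.95
position: [0.5656, 0.3241, 0.023]
ee_rot: [0.248, 3.129, 0.004]
force: [0.7, -0.7, 0.3]
width: 0.38
gripper_force: 0.0
```

>>> jog_arm([
  [0,0,0,0],
  [0,0,0,0],
  [0,0,0,0],
  [0,0,0,0],
  [0,0,0,0],
  [0,0,0,0],
  [0,0,0,0],
  [0,0,-0.05,0],
  [0,0,-0.1,0],
  [0,0,-0.15,0],
  [0,0,-0.19,0],
  [0,0,-0.19,0],
], hand=0, newtons=25)

```text
clock: 30.45
position: [0.566, 0.3242, 0.2152]
ee_rot: [0.247, 3.126, 0.007]
force: [-0.4, 0.2, -1.0]
width: 0.129
gripper_force: 27.6
```

```bash
python3 - <<'E'
from look import *
plan(.4795,-.113,.21,79.1)
E
```

```text
plan [ 0.0167 -0.4454  0.0028] spin 0.0322 | pos [0.566  0.3242 0.2152] yaw 80.9 j [-0.76  0.5   0.24  1.55 -0.13  1.1   0.92] t 30.4
```

>>> jog_arm([
  [0.017,-0.445,0,0.03],
  [0.017,-0.445,0,0.03],
  [0.017,-0.445,0,0.03],
  [0.017,-0.445,0,0.03],
  [0.017,-0.445,0,0.03],
  [0.017,-0.445,0,0.03],
  [0.017,-0.445,0,0.03],
  [0.017,-0.445,0,0.03],
  [0.017,-0.445,0,0.03],
  [0.017,-0.445,0.05,0.032],
  [0.017,-0.445,0.1,0.032],
  [0.017,-0.445,0.11,0.032],
  [0.017,-0.445,0.11,0.032],
  [0.017,-0.445,0.11,0.032],
])

```text
clock: 32.2
position: [0.4787, -0.1133, 0.1023]
ee_rot: [0.297, 3.125, 0.0]
force: [0.3, -0.0, 0.0]
width: 0.128
gripper_force: 27.6
```

```bash
python3 -c "
from fit import *
plan(.4795,-.113,.0805,79.1)
fit('f3.png')"
```

```text
plan [-0.0007  0.0004  0.0218] spin 0.001 | pos [ 0.4787 -0.1133  0.1023] yaw 79.2 j [-0.14  0.4   0.34  2.07 -0.21  0.7   1.72] t 32.2
red z 0.0906 near radial -0.0318 tang [-0.0302  0.031 ] 4692
gold z 0.0635 near radial -0.0394 tang [-0.0395  0.0411] 1662
[ 0.4786 -0.1134  0.1023] [-0.2 -0.2 -1. ]
```

>>> jog_arm([
  [-0.0014,0.0004,0.01,0],
  [-0.0014,0.0004,0.015,0],
  [-0.0014,0.0004,0.019,0],
  [-0.0014,0.0004,0.0215,0],
  [-0.0014,0.0004,0.0215,0],
])

```text
clock: 32.88
position: [0.4785, -0.1134, 0.0793]
ee_rot: [-0.298, -3.127, -0.0]
force: [-3.8, 1.4, 7.8]
width: 0.127
gripper_force: 28.3
```

```bash
python3 -c "
from fit import *
fit('f4.png')"
```

```text
red z 0.0677 near radial -0.0317 tang [-0.0305  0.0314] 4675
gold z 0.0635 near radial -0.0393 tang [-0.0393  0.0412] 2460
[ 0.4785 -0.1134  0.0794] [-0.8  0.3  1. ]
```

>>> jog_arm([
  [0,0,0.002,0],
  [0,0,0.004,0],
  [0,0,0.006,0],
  [0,0,0.007,0],
  [0,0,0.007,0],
])

```text
clock: 33.55
position: [0.4792, -0.1136, 0.0749]
ee_rot: [0.299, 3.126, 0.002]
force: [-13.2, 3.2, 47.8]
width: 0.131
gripper_force: 32.9
```

```bash
python3 -c "
from fit import *
fit()"
```

```text
red z 0.0634 near radial -0.0318 tang [-0.0305  0.0314] 4676
gold z 0.0635 near radial -0.0401 tang [-0.0394  0.041 ] 2608
[ 0.4792 -0.1136  0.0749] [-13.6   3.7  47.3]
```

Flush. I'll release and go to the hub for the 144° turn back.

>>> jog_arm([
  [0,0,-0.005,0],
  [0,0,-0.006,0],
  [0,0,-0.006,0],
  [0,0,-0.006,0],
  [0,0,-0.006,0],
  [0,0,-0.06,0],
  [0,0,-0.11,0],
  [-0.05,0,-0.14,0.15],
  [-0.1,0,-0.14,0.31],
  [-0.1,0,-0.14,0.46],
  [-0.1,0,-0.14,0.61],
  [-0.1,0,-0.14,0.61],
  [-0.1,0,-0.14,0.61],
  [-0.1,0,-0.09,0.61],
  [-0.1,0,-0.06,0.61],
  [-0.1,0,-0.053,0.61],
  [-0.1,0,-0.053,0.61],
  [-0.1,0,-0.053,0.61],
], hand=0.035)

```text
clock: 35.85
position: [0.5779, -0.1326, 0.1266]
ee_rot: [1.222, 2.892, 0.001]
force: [0.1, -1.3, 0.5]
width: 0.377
gripper_force: 0.0
```

>>> jog_arm([
  [0,0,0,0],
  [0,0,0,0],
  [0,0,0,0],
  [0,0,0,0],
  [0,0,0,0],
  [0,0,0,0],
], hand=0, newtons=20)

```text
clock: 36.6
position: [0.5776, -0.1318, 0.1257]
ee_rot: [1.222, 2.893, 0.001]
force: [1.8, 4.6, 6.0]
width: 0.151
gripper_force: 20.0
```

>>> jog_arm([
  [0,0,0,0.16],
  [0,0,0,0.32],
  [0,0,0,0.48],
  [0,0,0,0.64],
  [0,0,0,0.8],
  [0,0,0,0.96],
  [0,0,0,1.12],
  [0,0,0,1.28],
  [0,0,0,1.44],
  [0,0,0,1.6],
  [0,0,0,1.76],
  [0,0,0,1.92],
  [0,0,0,2.08],
  [0,0,0,2.24],
  [0,0,0,2.4],
  [0,0,0,2.48],
  [0,0,0,2.513],
  [0,0,0,2.513],
  [0,0,0,2.513],
])

```text
clock: 38.98
position: [0.5781, -0.132, 0.1256]
ee_rot: [-3.13, 0.267, -0.003]
force: [4.1, 3.1, 4.1]
width: 0.149
gripper_force: 20.0
```

```bash
python3 - <<'E'
from look import *
plan(.4795,-.113,.137,79.1)
E
```

```text
plan [-0.1004 -0.002  -0.0115] spin 0.0202 | pos [ 0.5781 -0.132   0.1256] yaw -99.7 j [-0.57  0.78  1.17  1.84 -0.82  1.1  -0.83] t 39.0
```

>>> jog_arm([
  [0,0,0,0],
  [0,0,0,0],
  [0,0,0,0],
  [0,0,-0.06,0],
  [0,0,-0.09,0],
  [-0.05,-0.002,-0.09,0.02],
  [-0.1,-0.002,-0.09,0.02],
  [-0.1,-0.002,-0.04,0.02],
  [-0.1,-0.002,-0.011,0.02],
  [-0.1,-0.002,-0.011,0.02],
  [-0.1,-0.002,-0.011,0.02],
], hand=0.035)

```text
clock: 40.35
position: [0.4792, -0.114, 0.1371]
ee_rot: [3.126, -0.301, 0.001]
force: [0.3, -0.5, 0.2]
width: 0.384
gripper_force: 0.0
```

```bash
python3 - <<'E'
from fit import *
plan(.4795,-.113,.081,79.1)
im=gold(); cv2.imwrite('pics/w10.png',im['color'][40:300,140:500,::-1])
E
```

```text
plan [ 0.0001 -0.0011  0.0561] spin -0.0018 | pos [ 0.4792 -0.114   0.1371] yaw -101.0 j [-0.67  0.56  1.15  2.07 -0.65  0.93 -0.92] t 40.4
green rib 856 z 0.0895 rad [-0.0145  0.016 ] tang [-0.0037  0.0078]
green plate/rim 2292 z 0.0676 rad [-0.0199  0.0206] tang [-0.0181  0.0231]
gold plate/rim 2815 z 0.0635 rad [-0.029   0.1082] tang [-0.0281  0.0844]
[ 0.4794 -0.114   0.1373]
```

View pics/w10.png

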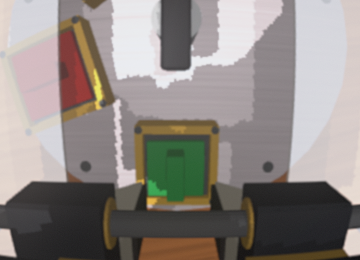

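The small cap is centred at crop (178,170), the hub bar points at it, and the medium cover is seated on the left. I'll grip the cap and take it to the bin.

>>> jog_arm([
  [0,-0.002,0.03,0],
  [0,-0.002,0.05,0],
  [0,-0.002,0.055,0],
  [0,-0.002,0.055,0],
  [0,-0.002,0.055,0],
])

```text
clock: 41.02
position: [0.4798, -0.1116, 0.0821]
ee_rot: [3.127, -0.3, 0.002]
force: [0.3, 0.3, 0.3]
width: 0.384
gripper_force: 0.0
```

>>> jog_arm([
  [0,0,0,0],
  [0,0,0,0],
  [0,0,0,0],
  [0,0,0,0],
  [0,0,0,0],
  [0,0,0,0],
  [0,0,-0.03,0],
  [0,0,-0.08,0],
  [0,0,-0.13,0],
  [0,0,-0.13,0],
  [0,0,-0.13,0],
], hand=0, newtons=15)

```text
clock: 42.4
position: [0.4789, -0.1107, 0.2106]
ee_rot: [-3.127, 0.299, 0.001]
force: [-0.3, -0.6, -1.2]
width: 0.131
gripper_force: 15.0
```

```bash
python3 - <<'E'
from look import *
plan(.475,-.437,.21)
E
```

```text
plan [0.058  0.3211 0.0004] spin 0 | pos [ 0.4789 -0.1107  0.2106] yaw -100.9 j [-0.78  0.47  1.27  1.99 -0.52  1.07 -1.04] t 42.4
```

Joint 3 is near its limit, so I'll unwind the tool half a turn in place first.

>>> jog_arm([
  [0,0,-0.01,-0.16],
  [0,0,-0.01,-0.32],
  [0,0,-0.01,-0.48],
  [0,0,-0.01,-0.64],
  [0,0,-0.01,-0.8],
  [0,0,-0.01,-0.96],
  [0,0,-0.01,-1.12],
  [0,0,-0.01,-1.28],
  [0,0,-0.01,-1.44],
  [0,0,-0.01,-1.6],
  [0,0,-0.01,-1.76],
  [0,0,-0.01,-1.92],
  [0,0,-0.01,-2.08],
  [0,0,-0.01,-2.24],
  [0,0,-0.01,-2.4],
  [0,0,-0.01,-2.56],
  [0,0,-0.01,-2.72],
  [0,0,-0.01,-2.88],
  [0,0,-0.01,-3.04],
  [0,0,-0.01,-3.14],
])

```text
clock: 44.9
position: [0.478, -0.1109, 0.2195]
ee_rot: [-0.296, -3.124, -0.001]
force: [0.2, 0.1, 0.2]
width: 0.126
gripper_force: 15.0
```

```bash
python3 - <<'E'
from look import *
plan(.475,-.437,.21)
E
```

```text
plan [-0.0582 -0.3209  0.0093] spin 0 | pos [ 0.478  -0.1109  0.2195] yaw 79.2 j [-0.28  0.24  0.49  1.94 -0.14  0.99  1.66] t 44.9
```

>>> jog_arm([
  [-0.011,-0.06,0,0],
  [-0.058,-0.32,0,0],
  [-0.058,-0.32,0,0],
  [-0.058,-0.32,0,0],
  [-0.058,-0.32,0,0],
  [-0.058,-0.32,0,0],
  [-0.058,-0.32,0,0],
  [-0.058,-0.32,0,0],
  [-0.058,-0.32,0,0],
  [-0.058,-0.32,0,0],
  [-0.058,-0.32,0.06,0],
  [-0.058,-0.32,0.12,0],
  [-0.058,-0.32,0.165,0],
  [-0.058,-0.32,0.165,0],
  [-0.058,-0.32,0.165,0],
])

```text
clock: 46.78
position: [0.4756, -0.4373, 0.0582]
ee_rot: [0.302, 3.125, -0.002]
force: [0.3, 0.0, -1.0]
width: 0.129
gripper_force: 15.0
```

>>> jog_arm([
  [0,0,0,0],
  [0,0,0,0],
  [0,0,0,0],
  [0,0,-0.06,0],
  [0,0,-0.12,0],
  [0,0,-0.18,0],
  [0,0,-0.22,0],
  [0.15,0,-0.22,0],
  [0.15,0,-0.22,0],
  [0.15,0,-0.22,0],
  [0.15,0,-0.22,0],
], hand=0.035)

```text
clock: 48.15
position: [0.3255, -0.4077, 0.277]
ee_rot: [0.307, 3.125, 0.001]
force: [1.5, 0.0, 0.5]
width: 0.381
gripper_force: 0.0
```

```bash
python3 - <<'E'
from look import *
im=arm.get_image('top'); save(im,'t9.png')
a=im['color'][120:260,330:500]; b=im['color'][150:260,170:310]
o=np.hstack([cv2.resize(a,(480,395),interpolation=cv2.INTER_CUBIC),cv2.resize(b,(320,251),interpolation=cv2.INTER_CUBIC).copy() if 0 else cv2.copyMakeBorder(cv2.resize(b,(320,251)),0,144,0,0,0)])
cv2.imwrite('pics/t9c.png',o[:,:,::-1])
hsv=cv2.cvtColor(im['color'],cv2.COLOR_RGB2HSV); H,S,V=[hsv[...,i].astype(int) for i in range(3)]
for nm,m in (('green',(abs(H-62)<22)&(S>90)),('red',((H<6)|(H>174))&(S>120)&(V>60))):
  k,l,st,c=cv2.connectedComponentsWithStats(m.astype(np.uint8))
  for i in range(1,k):
    if st[i][4]<25: continue
    P=np.array([world(im,u,v) for v,u in np.argwhere(l==i)]); print(nm,c[i].round(),st[i][4],np.median(P,0).round(3),P[:,2].max().round(3))
# bar angle
P=np.array([world(im,u,v) for v in range(165,200) for u in range(355,395) if im['color'][v,u].max()<75]); P=P[(P[:,2]>.134)&(P[:,2]<.15)]
print('hub',len(P),cv2.minAreaRect((P[:,:2]*1000).astype(np.float32)))
E
```

```text
green [455. 195.] 297 [ 0.54  -0.435  0.012] 1.347
green [455. 212.] 136 [ 0.477 -0.433  0.013] 0.04
red [361. 112.] 46 [ 0.841 -0.107  0.017] 1.347
red [431. 113.] 48 [ 0.839 -0.361  0.018] 0.024
red [331. 113.] 50 [0.835 0.002 0.018] 1.347
red [461. 116.] 46 [ 0.827 -0.471  0.017] 0.022
red [140. 171.] 1297 [0.622 0.674 0.007] 1.347
red [270. 192.] 425 [0.55  0.218 0.011] 1.347
red [269. 221.] 128 [0.447 0.222 0.013] 1.347
red [237. 225.] 82 [0.433 0.331 0.016] 0.036
red [436. 290.] 201 [ 0.208 -0.357  0.023] 1.347
hub 84 ((577.463623046875, -131.1754150390625), (14.105387687683105, 59.47743606567383), 78.73792266845703)
```

View pics/t9c.png

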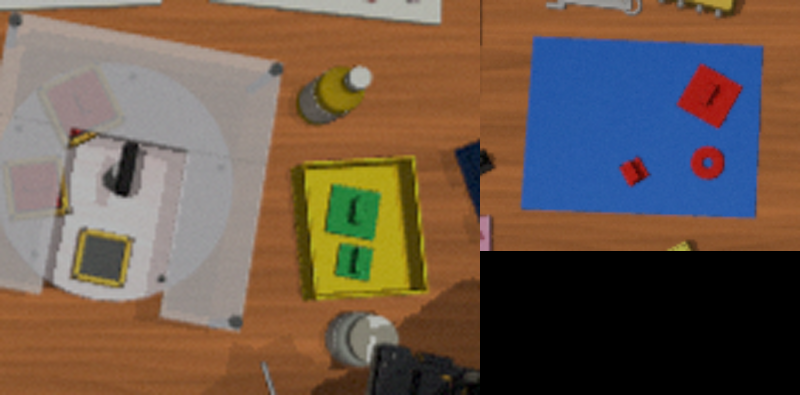

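Both caps are in the bin at (352,210) and (352,262). Both covers are seated under the guard, the small housing is empty in the opening, and the odd covers and gear are still on the sheet.

```bash
python3 -c "
from cell import arm
print(arm.sign_off())"
```

```text
the job is handed in; nothing more can be done
None
```

The job is handed in: the medium and large covers are snapped in flush and both green caps (small and large) are in the yellow bin. The disc sits at the small-housing station, whose housing stays empty because there was no small cover, and the odd covers are still on the sheet; sign-off returned no verdict.

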